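Shove the jig's slide bar home and bolt it

ROBOT

A 7-joint arm with a two-finger parallel gripper is mounted at the origin on a cart in front of the work surface, level with it; the furniture and walls round the work are solid. World frame = base frame: x ahead of the robot, y to its left, z up, the work surface at z = 0. Lengths are in m, angles in rad, forces in N, time in s.
With the tool pointing down it reaches from about 0.4 to 0.925 m from the base axis. Payload 4.1 kg.
Tool frame: the origin (TCP) lies at the very end of the fingers, on their centre line; the grasp point (between the pads) lies 19 mm behind it (ctrl.pinch_z is the distance from the TCP to the grasp point, in m); z points along the fingers, y is the line along which they close (so a half turn about z gives the same grasp; the last joint's range is limited). The gripper opens to 85 mm and grips with 20 to 120 N. Pads are 22 mm wide; open, the fingers measure 114 mm over their backs; the gripper's body (76 mm by 85 mm) begins 54 mm behind the grasp point. The pads swing forward as they close: fully open they stand 13 mm farther back than shut.
Start: joints at [-1.229, 0.398, 0.045, 1.537, -0.019, 1.207, -0.051], TCP at [0.277, 0.588, 0.231] pointing down, gripper open.
Joint ranges: [-2.82, 2.82], [-0.49, 2.23], [-1.37, 1.46], [0, 2.46], [-1.36, 4.5], [0.23, 2], [-2.94, 2.94]. Speed limits (rad/s): [2.57, 2.57, 3.14, 3.14, 3.14, 3.14, 3.14].

INTERFACE

Orientations are given as a unit quaternion [w, x, y, z].
In Python, from plant import ctrl, open_jaws, grab, readout, optics, ticket gives the robot as it stands. Calls block until the motion is done:
- ctrl.movep(position, orientation): joint-space move of the TCP to a pose.
- ctrl.move_l(position, velocity=0.15, ori=None, f_stop=None): straight line of the TCP; ori=None keeps the orientation; velocity is the mean speed in m/s. With f_stop (N) it stops when the force on the tool has changed by that much, and returns True; else False.
- ctrl.goto_joints(angles): joint-space move.
- open_jaws() and grab(f_grip=None): open the fingers fully, or close them until they stop; f_grip is the grip in N (None keeps the last).
- ctrl.dwell(seconds).
- ctrl.solve_ik(position, orientation): joint angles nearest the present ones, or None.
- readout.state(): the state.
- optics.grab_frame(name): name is "side" or "top" or "wrist"; returns the picture (420x560x3 uint8, red, green, blue); there is no depth.
- optics.camera_model(name): a dict with "intrinsics" (3x3 intrinsics, pixels), "T" (4x4, takes a point from camera to world coordinates). Camera axes: x right, y up, looking along -z (the intrinsics and any distortion apply to the point x, -y, -z); pixel columns grow to the right and rows downward; lengths in m; the calibration is good to about 2 mm. The wrist camera is an equidistant fisheye: a pixel r from the principal point sees the ray r / f radians off the axis. A picture is of the moment at which its call begins: read the wrist's pose just before it. camera_model takes no time and is no camera call; for the wrist camera it gives the pose at the moment of the call.
A pose or a line that the arm cannot do raises ctrl.MotionError and nothing moves.
- ticket.finish_job(): hands the job in; it is judged then, once.
The state is a dict: "time_s": time; "joint_positions": joint angles; "qvel": joint speeds; "joint_torque": joint torques, N m; "ee_pos": TCP position; "tcp_rot": TCP orientation; "ft_force": force on the tool from outside, world axes, zero at the start; "wrist_torque": the same for the moment, N m; "width": opening from 0.0 (shut) to 1.0 (fully open); "grasp_force": force on a finger pad.
Only numpy, scipy, OpenCV 4.12 (cv2) and the standard library are available. Lean on these libraries where they do the work, as an engineer would, in place of code of your own. Each camera call takes 0.05 s, during which the arm holds its last target. There are 200 camera calls.

TASK

On the dowelling jig, push the loose pale wooden bar along its guide rails until it sits fully home against the end stop. Then push the steel barrel bolt across into the hole in the bar's side until it bottoms on the rubber buffer inside, press it there firmly but not hard (about 12 N on the buffer, never more than 18 N) for a moment, and let go so that it stays bottomed. Leave the pine block, the block plane and the screw jar where they stand.

Things in the scene. Friction and masses are not known exactly. Their poses are not given: they have to be found in the camera images.
- jig: Fixed plywood dowelling jig. Base 12 mm thick: a strip x 7-95, y -150 to 150, and a wing for the bolt x -100 to 8, y 13-93 (jig frame, mm); origin on its underside. x: the way the bolt is pushed home; y: along the bar to the end stop. Bar channel between a front rail (x 12-24, y -20 to 128, top z 22) and a back rail (x 76-88, y -20 to 146, top z 32). Below y -20 the strip is bare.
- bar: Loose pale wooden bar, 50 (x) x 150 (y) x 30 mm, 0.3 to 0.6 kg, lying on the base board between the rails, 1 mm play each side. Origin: centre of its underside, axes as the jig's. Fully home its origin is at jig (50, 53, 12) mm; it starts 35 to 70 mm short of that toward -y. Its -x face has a steel strike plate with the bolt hole at mid length.
- bar_push_end (a point): Centre of the bar's end face away from the end stop (its -y end, 50 x 30 mm, clear to push on); 75 mm from the bar's origin, 15 mm above the base board.
- stop_face (a point): On the end stop's face, where the bar's other end meets it, 15 mm above the base board on the middle line of the channel: jig (50, 128, 27) mm. The stop is a fixed wooden block, 76 (x) x 18 (y) x 30 mm high on the base board.
- bolt: Steel barrel bolt: rod of 10 mm diameter that slides only along jig x with steady friction of about 5 N and stays where left. Origin on the rod's axis under its knob, 30 mm above the bench, at jig y 53, jig x -66 (fully back) to -10 mm. It starts within 7 mm of fully back. It lies over a pad (top 23 mm above the bench) under two staples at jig x -88 and 4 (tops 39 mm above the bench).
- bolt_knob (a point): Middle of the bolt's knob, an upright dark steel cylinder, 16 mm diameter, reaching 44 to 70 mm above the bench; this point is 27 mm above the bolt's origin. Grip it from above across jig y, or push it from behind; on its path only the bar, the stop and the staples stand near, none above 42 mm.
- bolt_tip (a point): Tip of the bolt, 80 mm ahead (+x) of the bolt's origin on the rod's axis; tapered over its last 4 mm from 10 to 6 mm diameter.
- socket_mouth (a point): Centre of the bolt hole in the bar's -x face: 13 mm diameter, 18 mm above the bar's underside, on the bolt's axis when the bar is home. Blind; it ends in a rubber buffer, out of sight, whose depth is not known beforehand: 18 to 40 mm from the mouth.
- keeper: Steel bottom of the bolt hole (origin fixed, 48.5 mm from the mouth: it does not tell the depth) with the springy buffer it carries, about 6 N per mm. The hand feels 3 to 5 N of friction while the bolt slides free, and as much plus the buffer's force once it bottoms. Let go, the bolt springs back a mm or two and stays touching the buffer.
- pine_block: Bystander: small pine block with a cleat, 52 x 72 x 33 mm, origin at the centre of its underside, on the bench to the left of the jig.
- block_plane: Bystander: block plane, 178 x 52 x 46 mm, origin at the centre of its underside, on the bench to the right of the jig, lying along world x.
- screw_jar: Bystander: white jar with a grey lid, 60 mm diameter, 73 mm high, origin at the centre of its underside, on the bench at the far right.

How it is judged:
On the way, in this order (a step that is already met when the one before it is completed fails the run):
1. the bar is fully home against the end stop (within 1.5 mm) (y of bar in the frame of jig above 0.0515 m), for 0.2 s.
2. with the bar home, the bolt is in the hole by more than 16 mm and pressed against the buffer with more than 7 N (y of bar in the frame of jig above 0.0515 m and x of bolt_tip in the frame of socket_mouth above 0.016 m and contact force between keeper and bolt above 7 N), for 0.2 s.
At the end, for the whole second after the job is handed in: The bar lies flat in its channel within 1.5 mm of the end stop; the bolt is more than 16 mm inside the hole and still touches the buffer (more than 0.3 N); both at rest (y of bar in the frame of jig above 0.0515 m and z of bar in the frame of jig below 0.0145 m and x of bolt_tip in the frame of socket_mouth above 0.016 m and contact force between keeper and bolt above 0.3 N and linear speed of each of bar, bolt below 0.01 m/s).
It fails at once if the bolt is rammed: more than 18 N on the buffer (contact force between keeper and bolt above 18 N).
It fails at once if the pine block, the block plane or the screw jar is moved by more than 20 mm (distance of any of pine_block, block_plane, screw_jar from where it was at the start of the episode above 0.02 m).
It also fails if it takes over 67 s, if anything falls off the work surface, if the arm or the gripper's body presses on something with over 40 N, if the wrist force passes 120 N, or if a joint passes its speed limit or range.

## Working session

There is one attempt and no reset: what is moved stays moved. The work goes in short steps, each a Python script; the robot and the scene stay as the last script left them, time stands still between calls to the robot, and variables do not carry over. Pictures are saved under pics/ and viewed, at most 10 in all, crops included, and the job is handed in when it is done.

```bash
mkdir -p pics
python3 - <<'E'
from plant import *
import cv2, numpy as np
for n in("top","side"):
    im=optics.grab_frame(n); cv2.imwrite(f"pics/{n}0.png",im[:,:,::-1])
    m=optics.camera_model(n); print(n,np.round(m["intrinsics"],1).tolist(),np.round(m["T"],3).tolist(),[k for k in m])
s=readout.state(); print(s["time_s"],s["ee_pos"],s["tcp_rot"],ctrl.pinch_z)
E
```

```text
top [[529.6, 0.0, 291.0], [0.0, 529.6, 203.9], [0.0, 0.0, 1.0]] [[0.025, 0.994, -0.103, 0.437], [-0.999, 0.027, 0.017, -0.048], [0.02, 0.103, 0.995, 1.41], [0.0, 0.0, 0.0, 1.0]] ['intrinsics', 'T']
side [[411.3, 0.0, 271.9], [0.0, 411.3, 211.8], [0.0, 0.0, 1.0]] [[0.999, 0.031, -0.011, 0.577], [-0.026, 0.551, -0.834, -1.169], [-0.02, 0.834, 0.551, 0.792], [0.0, 0.0, 0.0, 1.0]] ['intrinsics', 'T']
0.1 [0.27709374 0.58736421 0.23037054] [-1.08486761e-04  2.18538622e-01  9.75827901e-01 -8.75863597e-04] 0.0187
```

View pics/top0.png

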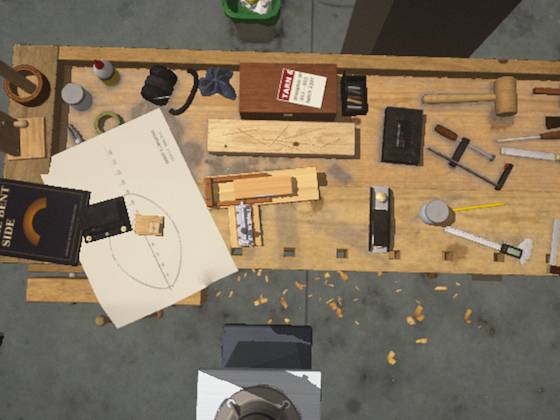

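View pics/side0.png

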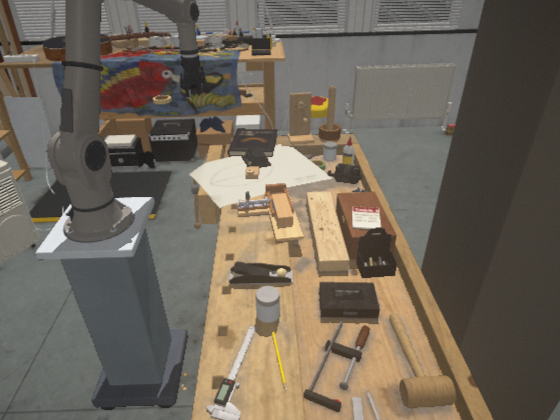

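The top view shows the jig at about px (205–320, 168–245). The stop is at its left end, the bar at about (215–295, 175–200), and the bolt and knob near (243, 225). The plane is at (380, 218), the jar at (435, 212) and the pine block at (150, 225). I'll zoom in on the jig.

Run:
```python
import cv2
im=cv2.imread("pics/top0.png")[155:260,195:330]
cv2.imwrite("pics/crop.png",cv2.resize(im,None,fx=5.7,fy=5.7,interpolation=cv2.INTER_CUBIC))
```

```text
(no output)
```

View pics/crop.png

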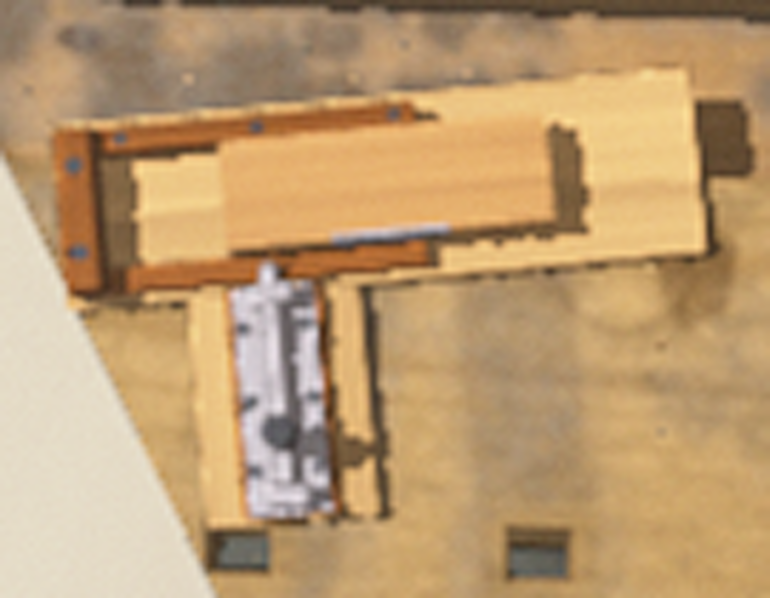

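The crop (×5.7, offset 195, 155) shows these features clearly:
- **Base:** right corners at (688,68) and (708,250), wing front corners at (207,525) and (385,517).
- **Stop:** corners at (55,131), (72,293) and (102,290).
- **Bar:** right end corners at (548,120) and (553,218).
- **Knob:** top at (281,430).

I'll cast rays through these and fit a rigid pose.

```bash
cat > h.py <<'E'
from plant import *
import numpy as np, cv2
from scipy.spatial.transform import Rotation as R
def cast(n,uv,z,m=None):
    m=m or optics.camera_model(n); K,T=np.array(m["intrinsics"]),np.array(m["T"])
    d=np.linalg.inv(K)@[uv[0],uv[1],1]; d=T[:3,:3]@(d*[1,-1,-1]); o=T[:3,3]
    return (o+d*(z-o[2])/d[2])
def fit(J,W):
    J,W=np.array(J)[:,:2],np.array(W)[:,:2]; a,b=J.mean(0),W.mean(0); p,q=J-a,W-b
    y=np.arctan2((p[:,0]*q[:,1]-p[:,1]*q[:,0]).sum(),(p*q).sum())
    M=np.array([[np.cos(y),-np.sin(y)],[np.sin(y),np.cos(y)]]); t=b-M@a
    return y,M,t,W-(J@M.T+t)
E
python3 - <<'E'
from h import *
P=[((688,68),(95,-150,12)),((708,250),(7,-150,12)),((207,525),(-100,93,12)),((385,517),(-100,13,12)),((55,131),(88,146,42)),((72,293),(12,146,42)),((102,290),(12,128,42)),((95,132),(88,128,42))]
px=lambda c:((c[0]+.5)/5.7-.5+195,(c[1]+.5)/5.7-.5+155)
J=[np.array(j)/1000 for _,j in P]
W=[cast("top",px(c),j[2]) for (c,_),j in zip(P,J)]
y,M,t,r=fit(J,W); print("yaw",y,"t",t); print(np.round(r*1000,1))
for n,c,z in[("barR1",(548,120),.042),("barR2",(553,218),.042),("barL1",(221,143),.042),("barL2",(228,250),.042),("knob",(281,430),.07)]:
    w=cast("top",px(c),z); print(n,w.round(4),(M.T@(w[:2]-t)*1000).round(1))
E
```

```text
yaw 0.12185337853650707 t [0.57263514 0.00113471]
[[-0.8  1.5]
 [ 0.8  1.1]
 [ 2.8  1.5]
 [-1.1 -0.9]
 [-0.5 -1. ]
 [ 0.9 -2.6]
 [ 0.4  1.8]
 [-2.6 -1.4]]
barR1 [ 0.6531 -0.0692  0.042 ] [ 71.4 -79.6]
barR2 [ 0.608  -0.0726  0.042 ] [ 26.1 -77.4]
barL1 [0.6383 0.0799 0.042 ] [74.8 70.2]
barL2 [0.5893 0.075  0.042 ] [25.5 71.3]
knob [0.5065 0.0461 0.07  ] [-60.2  52.7]
```

```bash
cat >> h.py <<'E'
yaw=0.12185; t=np.array([0.57264,0.00113]); M=R.from_euler('z',yaw).as_matrix()[:2,:2]
def w(x,y,z): return np.r_[M@(np.array([x,y])/1000)+t, z/1000]
def j(p): return np.r_[M.T@(np.array(p)[:2]-t)*1000, p[2]*1000]
def q(a): return [0,np.cos(a/2),np.sin(a/2),0]
def rep(s=""):
    r=readout.state(); f=r["ft_force"]; print(s,"t%.2f"%r["time_s"],"jig",j(r["ee_pos"]).round(2),"F",(M.T@f[:2]).round(2),round(f[2],2),"w",round(r["width"],3)); return r
E
python3 - <<'E'
from h import *
Q=q(yaw+np.pi/2)
grab(20)
ctrl.movep(w(50,-112,150),Q); rep()
ctrl.move_l(w(50,-112,22),0.15); rep("down")
h=ctrl.move_l(w(50,-60,22),0.04,f_stop=3); rep(h)
for _ in range(3):
    h=ctrl.move_l(w(50,-20,22),0.03,f_stop=15); r=rep(h)
    if j(r["ee_pos"])[1]>-45 and h: break
ctrl.dwell(.3); rep()
im=optics.grab_frame("top"); cv2.imwrite("pics/top1.png",cv2.resize(im[155:260,195:330,::-1],None,fx=5.7,fy=5.7,interpolation=cv2.INTER_CUBIC))
E
```

```text
t3.62 jig [  50.54 -110.49  149.92] F [0.3  0.16] -0.45 w -0.001
down t4.62 jig [  50.86 -112.47   23.04] F [-0.64 -0.99] 0.46 w -0.001
True t5.38 jig [ 49.83 -84.68  21.55] F [0.9  0.56] -0.46 w -0.0
True t7.22 jig [ 49.22 -31.37  22.19] F [0.65 0.46] 0.07 w -0.002
 t7.53 jig [ 48.29 -31.96  21.35] F [-0.52 -0.23] -0.13 w 0.003
```

View pics/top1.png

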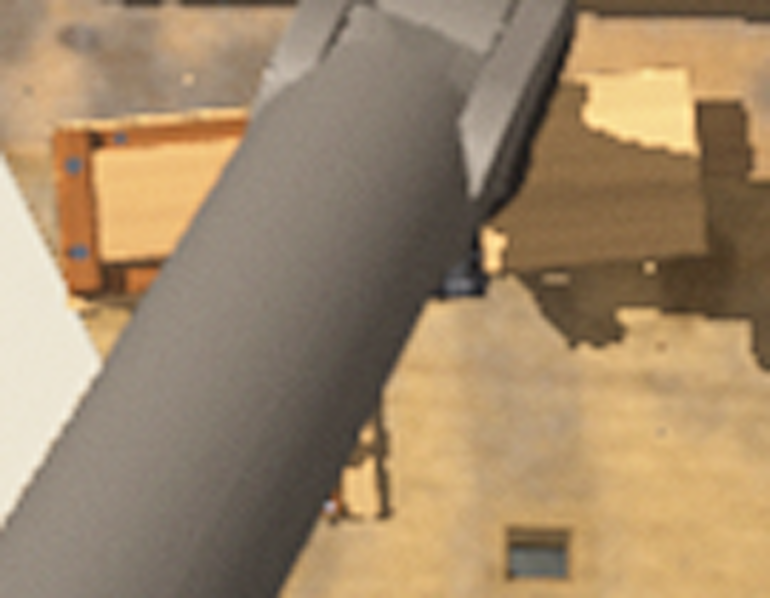

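The bar's end meets the stop at crop x≈95, with no gap visible. I'll press it once more gently to confirm, then go behind the knob.

```bash
cat >> h.py <<'E'
def avg(n=10):
    s=[]
    for _ in range(n):
        r=readout.state(); s.append(np.r_[j(r["ee_pos"]),M.T@r["ft_force"][:2]]); ctrl.dwell(.01)
    return np.mean(s,0).round(2)
E
python3 - <<'E'
from h import *
print(avg())
h=ctrl.move_l(w(50,-20,22),0.02,f_stop=15); print(h,avg())
ctrl.move_l(w(50,-45,22),0.1); ctrl.move_l(w(50,-45,130),0.2)
ctrl.movep(w(-92,53,130),q(yaw)); ctrl.move_l(w(-92,53,50),0.12)
r=rep(); print(np.round(r["joint_positions"],2),avg())
im=optics.grab_frame("side"); cv2.imwrite("pics/side1.png",cv2.resize(im[160:260,220:320,::-1],None,fx=6,fy=6,interpolation=cv2.INTER_CUBIC))
E
```

```text
[ 48.25 -32.26  21.36   0.1    0.07]
True [ 48.07 -31.59  21.69   0.4   -0.92]
 t11.38 jig [-91.45  52.68  50.44] F [-0.7   0.19] -0.22 w 0.003
[-1.    0.57  1.05  2.13 -0.69  0.83 -0.97] [-9.130e+01  5.276e+01  5.060e+01 -8.000e-02  0.000e+00]
```

View pics/side1.png

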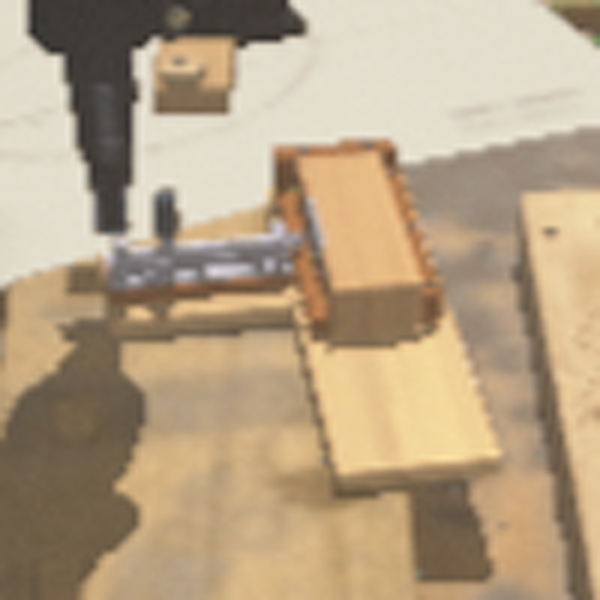

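The fingers are at crop x≈115, just behind the knob at (165, 215). The bar sits against the stop with the bolt tip in front of the strike plate. Next is a slow slide with a low force stop.

Run:
```python
from h import *
print(avg(15))
for k in range(4):
    h=ctrl.move_l(w(-26,53,50),0.018,f_stop=8.5); a=avg(8); rep(h); print(a)
    if not h or a[0]>-60: break
```

```text
[-91.39  53.06  50.62  -0.26  -0.22]
True t13.98 jig [-50.77  53.15  49.05] F [0.32 0.24] 0.9 w -0.006
[-50.64  53.11  49.15  -0.06  -0.14]
```

Run:
```python
from h import *
x=j(readout.state()["ee_pos"])[0]; x=avg(10)[0]; hold=0
for k in range(14):
    x+=.4; ctrl.move_l(w(x,53,50),0.008); a=avg(10); print(round(x,2),a[[0,3,4]])
    if a[3]<-13: break
```

```text
-50.53 [-50.49   0.14  -0.17]
-50.13 [-5.026e+01 -4.300e-01  3.000e-02]
-49.73 [-50.2   -2.02   0.21]
-49.33 [-50.13  -4.42   0.13]
-48.93 [-50.11  -5.74   0.51]
-48.53 [-50.07  -6.57   0.74]
-48.13 [-49.95  -7.05   0.43]
-47.73 [-49.86  -7.56   0.73]
-47.33 [-49.72  -8.54   0.81]
-46.93 [-49.6   -8.98   0.45]
-46.53 [-49.51  -9.98   0.8 ]
-46.13 [-49.32 -10.1    0.93]
-45.73 [-49.2  -10.46   0.91]
-45.33 [-49.13 -10.97   0.78]
```

The force climbs about 5.5 N/mm with travel, which matches the buffer at about 24 mm depth. I'll go on to about 15.5 N at the hand, hold, and back off.

Run:
```python
from h import *
x=-45.33
for k in range(14):
    a=avg(12); print(round(x,2),a[[0,3,4]])
    if a[3]<-15: break
    x+=.4; ctrl.move_l(w(x,53,50),0.008)
ctrl.dwell(.6); print(avg(15))
ctrl.move_l(w(-56,53,50),0.01); print(avg())
ctrl.move_l(w(-75,53,50),0.08); ctrl.move_l(w(-75,53,140),0.15); ctrl.movep(w(-75,250,200),q(yaw)); rep()
for n,b in(("top",(155,260,195,330)),("side",(160,260,220,320))):
    im=optics.grab_frame(n); c=im[b[0]:b[1],b[2]:b[3],::-1]; cv2.imwrite(f"pics/{n}2.png",cv2.resize(c,None,fx=5.7,fy=5.7,interpolation=cv2.INTER_CUBIC))
```

```text
-45.33 [-49.13 -11.12   0.96]
-44.93 [-48.97 -11.67   1.4 ]
-44.53 [-48.86 -12.22   1.21]
-44.13 [-48.73 -12.89   1.31]
-43.73 [-48.68 -13.57   1.17]
-43.33 [-48.55 -14.19   1.22]
-42.93 [-48.42 -14.9    1.15]
-42.53 [-48.34 -15.43   1.33]
[-48.36  53.19  49.37 -15.33   1.48]
[-55.92  52.99  50.01   0.08  -0.14]
 t25.62 jig [-75.42 247.96 199.29] F [-0.31 -0.03] -0.74 w 0.0
```

View pics/top2.png

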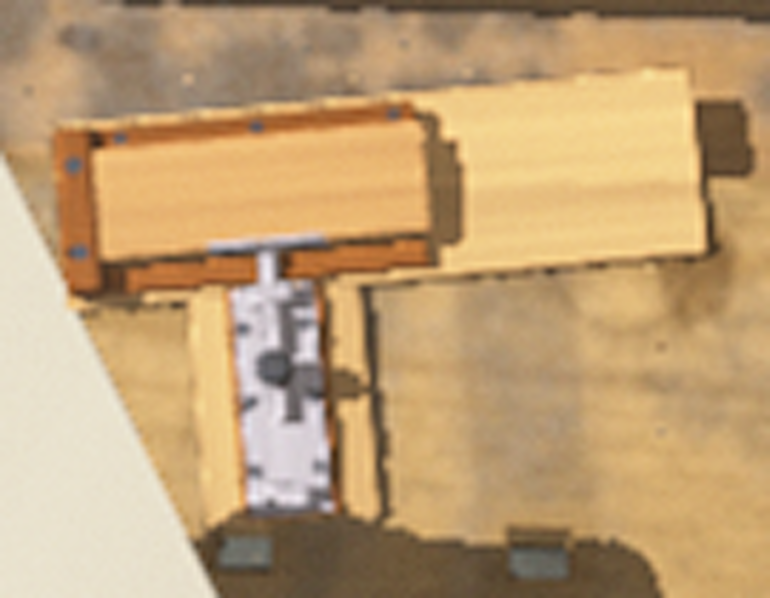

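The bar sits flush against the stop at crop x≈95. The knob has moved from (281,430) to (275,367), and the rod enters the strike plate at (268,245). Everything is in place, so I'm handing it in.

```bash
python3 -c "
from plant import *
print(ticket.finish_job())"
```

```text
the job is handed in; nothing more can be done
None
```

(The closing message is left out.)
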